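Refit the dial knob of the mist controller and hold it pressed

ROBOT

A 6-joint arm with a two-finger parallel gripper is mounted at the origin on the work surface; the furniture and walls round the work are solid. World frame = base frame: x ahead of the robot, y to its left, z up, the work surface at z = 0. Lengths are in mm, angles in rad, forces in N, time in s.
With the tool pointing down it reaches from about 250 to 725 mm from the base axis. Payload 4 kg.
Tool frame: the origin (TCP) lies midway between the tips of the shut fingers; the grasp point (between the pads) lies 19 mm behind it; z points along the fingers, y is the line along which they close (so a half turn about z gives the same grasp; the last joint's range is limited). The gripper opens to 85 mm and grips with 20 to 120 N. Pads are 22 mm wide; open, the fingers measure 114 mm over their backs; the gripper's body (76 mm by 85 mm) begins 54 mm behind the grasp point. The pads swing forward as they close: fully open they stand 13 mm farther back than shut.
Start: joints at [-1.109, 0.241, 0.005, 1.335, 0, 1.571], TCP at [222.778, -447.626, 197.506] pointing down, gripper open.
Joint ranges: [-2.72, 2.72], [-1.05, 1.87], [-1.09, 1.28], [-1.99, 2.15], [-1.42, 1.44], [-3.14, 3.14]. Speed limits (rad/s): [2.79, 2.79, 3.14, 3.14, 3.14, 3.14].

INTERFACE

Orientations are given as a unit quaternion [x, y, z, w].
In Python, from bench import arm gives the robot as it stands. The module is installed in compiled form; this text tells all that it offers.
- The arm moves only by the shell command python3 -m jog 'ROWS' [OPENING] [FORCE]. ROWS is JSON, a list of rows, each a list of 6 numbers: the shift along the world's x, y, z in mm, then the turn, a rotation vector about the world's x, y, z in rad. A call has 1 to 8 rows; each row is the pose to reach, as a shift and turn from the pose commanded when the call began; what a row does not reach only later rows make up. A row lasts 1/10 s, in which the tool goes at most 50 mm and 8.59 degrees, less where a joint would pass 70% of its speed; a pose out of reach is approached as far as the arm can. A call with a gripper value outside its range is refused whole. OPENING is the opening, from 0 (shut) to 1 (fully open), set as the call begins (- or left out, the last holds). The fingers move at their own pace and stop on an object; FORCE is the grip in N (left out, the last holds). Time passes only in rows, so rows that repeat a pose let the fingers close. It gives the time, the measured TCP pose, the force, the opening and the grip force at its end, in the units of the state.
- arm.state(): the state, without advancing time (a new reading comes with each control period).
- arm.get_image(name): name is "side" or "top"; returns the picture (480x640x3 uint8, red, green, blue); there is no depth.
- arm.get_calibration(name): a dict with "fov_y" (degrees; the focal length in pixels is half the picture's height over the tangent of half this angle, whatever the lens; pixels are square), "cx", "cy" (the principal point, pixels), "extrinsics" (4x4, takes a point from camera to world coordinates). Camera axes: x right, y down, z forward; pixel columns grow to the right and rows downward; lengths in mm; the calibration is good to about 2 mm. A picture is of the moment at which its call begins. get_calibration takes no time and is no camera call.
- arm.finish_job(): hands the job in; it is judged then, once.
The state is a dict: "clock": time; "q": joint angles; "qvel": joint speeds; "joint_efforts": joint torques, N m; "tool_pos": TCP position; "tool_rot": TCP orientation; "wrist_force": force on the tool from outside, world axes, zero at the start; "ft_torque": the same for the moment, N m; "gripper_width": finger opening in mm; "gripper_force": force on a finger pad.
Only numpy, scipy, OpenCV 4.12 (cv2) and the standard library are available. Lean on these libraries where they do the work, as an engineer would, in place of code of your own. Each camera call takes 0.05 s, during which the arm holds its last target. There are 200 camera calls.

TASK

Test-run the mist controller: lever its snapped-shut cover up with the thin scraper, not with the fingers, so that it springs fully open, and lay the scraper back on the table. Then take the loose pointer knob, turn it so that its bore matches the D-shaped spindle, push it fully home and keep the sprung spindle pressed all the way in: the job finishes while you still hold the knob and press it down. Leave the other things where they stand.

Things in the scene. Friction and masses are not known exactly. Their poses are not given: they have to be found in the camera images.
- controller: grey plastic control box that does not move on the table, 116 mm deep (x) x 150 mm wide (y), base 56 mm high, 85 mm with its cover shut; origin at the centre of its underside, z up, -x is its front (towards the robot), the cover's hinge runs along y at its back edge. The face panel with the spindle is the top of the base, 56 mm up, with nothing standing on it but the spindle
- slot (a point): middle of the lever slot in the cover's front edge, on the box's front face 60 mm above the table; axes of the controller. The slot is 40 mm wide and 8 mm high (56 to 64 mm above the table), open straight in (+x) for 40 mm; a ledge of the cover, 22 mm deep, is its roof and the edge of the grey base its sill
- cover (a joint): opening of the white cover, rad: 0 snapped shut, 2.5 fully open. A spring catch at the front lets go when the front edge is lifted 3 to 4 mm (some 2 N at the slot); then the cover's own spring swings it back over the hinge in about 2 s and it stays open. Open, it reaches 110 mm behind the box and 130 mm above the table
- cover_front (a point): middle of the cover's front face, 27 mm high; shut, it lies 71 mm above the table, above the slot
- spindle_tip (a point): centre of the top end of the steel D-spindle: upright, 12 mm diameter, standing 22 mm above the face panel (its tip 78 mm above the table, on the box's middle line, 6 mm behind its centre), under the shut cover. The flat lies 2 mm from the axis along its whole length; the x axis points out of the flat, z up. The top 2 mm are chamfered
- spindle (a joint): angle of the spindle about the vertical, rad: 0 when its flat faces the back of the box (controller's +x), growing anticlockwise from above. It is stiff to turn (0.04 Nm)
- plunger (a joint): how far the spindle is pressed down, m: 0 released, 0.006 all the way in. It springs back; it starts to move at about 4 N and reaches its stop at about 8.5 N
- knob_mid (a point): centre of the loose black pointer knob (35 g), on its axis, 16 mm above its underside; it stands on the table, bore down, z up. 32 mm high: round skirt 40 mm across and 6 mm high, on it a bar 19 mm wide (y), its sides parallel from 14 mm behind to 10 mm ahead of the axis, then narrowing to a nose 27 mm ahead (+x) with a white line on top
- knob_bore (a point): closed end of the knob's bore, on the axis, 14 mm above its underside; it meets the spindle's tip when the knob is fully home. Axes of the knob. The bore is open below, 13 mm across, with a flat 2.5 mm from the axis on the nose's side: it goes on only when the nose points the way the spindle's flat faces
- scraper_grip (a point): grip point of the scraper, near its balance point, half-way up its handle (10 mm above its underside). It lies flat; x runs along the tool to the blade, z up. Wooden handle 22 mm wide (y), 20 mm high, from 75 mm behind to 25 mm ahead of this point, then a steel blade 75 mm long, 20 mm wide and 2.5 mm thick at the mid-height of the handle. About 70 g
- scraper_tip (a point): middle of the end of the scraper's blade, 100 mm ahead of the grip point; axes of the scraper
- scraper: the scraper as a whole; origin on its underside at the front end of the handle
- knob: the knob as a whole; origin at the centre of its underside
- vase: green glass bud vase, bystander
- glue: small brown dropper bottle, bystander
- duck: yellow rubber duck, bystander
- stem_tape: green roll of stem tape lying flat, bystander
- pot: small clay pot, bystander
- ribbon: gold ribbon spool, bystander
- pen: black pen, bystander
Not all that is in view belongs to the job. Leave any pink look-alike of the knob alone.

How it is judged (in metres and radians):
On the way, in this order (a step that is already met when the one before it is completed fails the run):
1. the cover is sprung off its catch with the scraper's blade in the slot under it (value of joint cover above 0.05 rad and x of scraper_tip in the frame of controller between -0.056 and 0 m and y of scraper_tip in the frame of controller between -0.035 and 0.035 m and z of scraper_tip in the frame of controller between 0.05 and 0.1 m), for 0.05 s.
2. the cover stands fully open (value of joint cover above 2.2 rad), for 0.2 s.
3. the knob sits fully home on the spindle, its flat on the spindle's flat (distance between knob_bore and spindle_tip below 0.0025 m and angle between the x axis of knob_mid and the x axis of spindle_tip, either way round below 0.35 rad and angle between knob_mid's own z axis and vertical below 0.12 rad), for 0.1 s.
At the end, for the whole second after the job is handed in: Hand still grips the knob; knob home on the spindle (bore end within 2.5 mm of the tip, nose along the flat within 0.35 rad, upright within 0.12 rad), spindle pressed in over 4.8 of 6 mm with over 3 N; cover open beyond 2.2 rad; scraper lying flat on the table (all of step 3 and value of joint plunger above 0.0048 m and contact force between the fingers and knob above 2 N and contact force between knob and spindle above 3 N and value of joint cover above 2.2 rad and height (world z) of scraper_grip below 0.02 m and height (world z) of scraper_tip below 0.03 m and contact force between scraper and anything else below 3 N); the arm keeps its last pose, push and grip.
It fails at once if the hand itself lifts or touches the cover before the scraper has levered it up (value of joint cover below 0.3 rad and contact force between any of the fingers, the arm and cover above 1 N).
It fails at once if another thing on the table is shifted by more than 3 cm (distance of any of vase, glue, duck, stem_tape, pot, ribbon, pen from where it was at the start of the episode above 0.03 m).
It also fails if it takes over 72 s, if anything falls off the work surface, if the arm or the gripper's body presses on something with over 40 N, if the wrist force passes 120 N, or if a joint passes its speed limit or range.

## Working session

There is one attempt and no reset: what is moved stays moved. The work goes in short steps, Python scripts to look and compute and a shell command to move; the robot and the scene stay as the last step left them, time stands still between calls to the robot, and variables do not carry over. Pictures are saved under pics/ and viewed, at most 10 in all, crops included, and the job is handed in when it is done.

```bash
mkdir -p pics; python3 - <<'E'
from bench import arm
import cv2
for n in("top","side"):
    cv2.imwrite(f"pics/{n}0.png",arm.get_image(n)[:,:,::-1]); print(n,arm.get_calibration(n))
print(arm.state())
E
```

```text
top {'fov_y': 55.15958644841044, 'cx': 322.55589387392115, 'cy': 243.6366966563547, 'extrinsics': array([[ 4.32153740e-03, -9.86336733e-01,  1.64685075e-01,
         4.11944749e+02],
       [-9.99976255e-01, -5.14649438e-03, -4.58293909e-03,
        -5.17215196e+01],
       [ 5.36787199e-03, -1.64661359e-01, -9.86335553e-01,
         1.19898679e+03],
       [ 0.00000000e+00,  0.00000000e+00,  0.00000000e+00,
         1.00000000e+00]])}
side {'fov_y': 55.27207581408635, 'cx': 318.80974433298286, 'cy': 241.01555679462027, 'extrinsics': array([[-9.51846642e-01, -1.52167980e-01,  2.66144465e-01,
         3.26022773e+02],
       [-3.06288340e-01,  4.34502098e-01, -8.46991960e-01,
         7.88678130e+02],
       [ 1.32447273e-02, -8.87723399e-01, -4.60186641e-01,
         5.42277684e+02],
       [ 0.00000000e+00,  0.00000000e+00,  0.00000000e+00,
         1.00000000e+00]])}
{'clock': 0.1, 'q': array([-1.10897195e+00,  2.41340346e-01,  3.84906940e-03,  1.33523146e+00,
        1.85411392e-05,  1.57079149e+00]), 'qvel': array([-1.51688305e-03,  1.13365213e-05,  2.70491610e-03, -3.83474562e-04,
       -5.80332127e-04, -1.49387962e-03]), 'joint_efforts': array([ 4.02042324e-04, -3.73138976e+01,  2.53009772e+01,  1.08371905e-02,
       -3.30485591e-05, -9.38028364e-06]), 'tool_pos': array([ 222.50770978, -447.03722881,  196.69694422]), 'tool_rot': array([ 9.73457029e-01,  2.28867833e-01, -2.11417652e-04, -9.39761632e-04]), 'wrist_force': array([ 0.60660827,  1.06264219, -0.4721443 ]), 'ft_torque': array([ 0.0159731 ,  0.01218599, -0.02055198]), 'gripper_force': 0.0, 'gripper_width': 85.32379082355831}
```

View pics/top0.png

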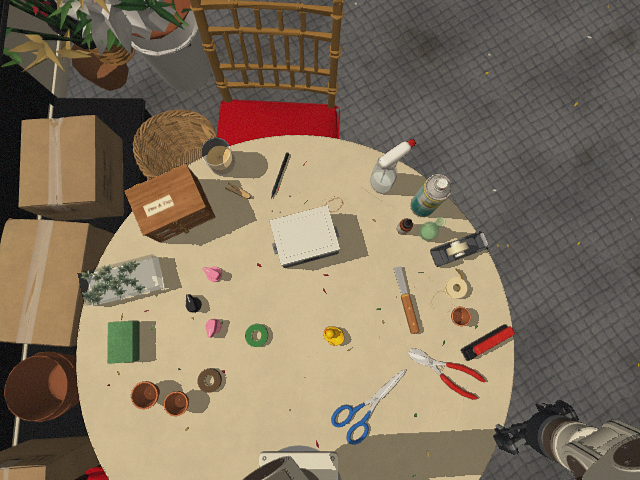

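View pics/side0.png

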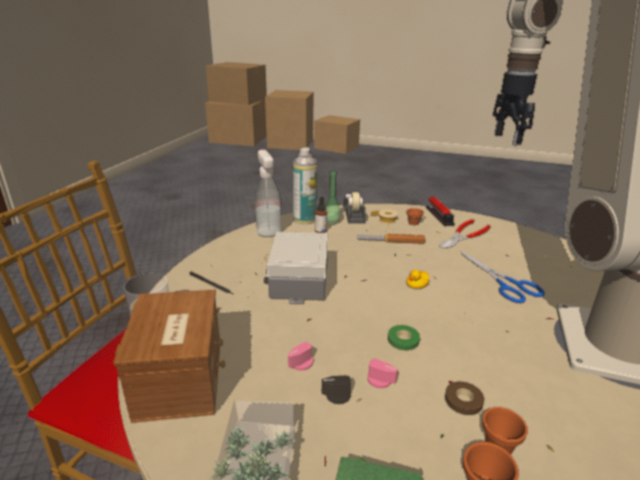

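Top view: controller at (306,236), scraper handle (410,312) with blade end (401,268). The knob candidates are black (193,303) and pink (213,274) and (213,327). Only the black one fits, because the pink ones are decoys. I'll confirm in one enlarged montage.

```bash
cat > h.py <<'E'
import numpy as np, cv2
from bench import arm
def cam(n):
    c=arm.get_calibration(n); f=240/np.tan(np.radians(c["fov_y"])/2); return f,c["cx"],c["cy"],np.array(c["extrinsics"])
def ray(n,u,v,z):
    f,cx,cy,E=cam(n); d=E[:3,:3]@np.array([(u-cx)/f,(v-cy)/f,1]); o=E[:3,3]; return (o+d*(z-o[2])/d[2]).round(1)
def proj(n,p):
    f,cx,cy,E=cam(n); q=E[:3,:3].T@(np.array(p)-E[:3,3]); return (q[:2]/q[2]*f+[cx,cy]).round(1)
def crop(im,u,v,w,h,s):
    c=cv2.resize(im[v:v+h,u:u+w],None,fx=s,fy=s,interpolation=cv2.INTER_CUBIC)
    for k in range(0,w,10): cv2.putText(c,str(u+k),(k*s,8),0,.3,(0,0,255),1); c[::4,k*s]=(0,0,255)
    for k in range(0,h,10): cv2.putText(c,str(v+k),(0,k*s+8),0,.3,(255,0,0),1); c[k*s,::4]=(255,0,0)
    return c
E
python3 - <<'E'
from h import *
t=cv2.imread("pics/top0.png"); s=cv2.imread("pics/side0.png")
a=crop(t,260,195,90,75,4); b=crop(t,375,260,60,75,4); k=crop(t,170,285,48,36,4)
k2=crop(s,310,365,50,45,4)
row2=np.zeros((270,800,3),np.uint8)
def put(R,c,x): 
    h,w=c.shape[:2]; R[:h,x:x+w]=c
R1=np.zeros((300,800,3),np.uint8); put(R1,a,0); put(R1,b,370)
k=crop(t,175,285,40,40,7);k=k[:280]; R2=np.zeros((280,800,3),np.uint8); put(R2,k,0)
k2=crop(s,315,368,45,40,7); put(R2,k2,300)
cv2.imwrite("pics/m1.png",np.vstack([R1,R2]))
E
```

```text
(no output)
```

View pics/m1.png

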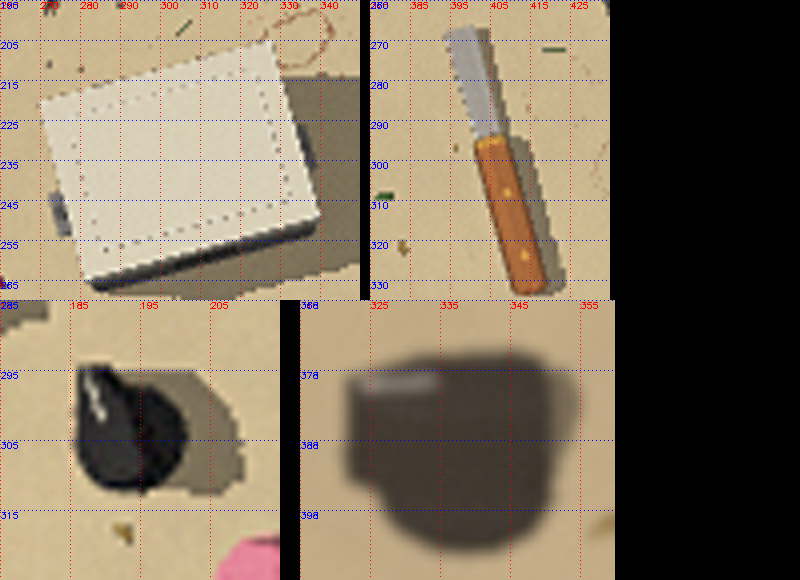

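The montage confirms the black knob: skirt centre about (194,304.5), white line from (187.4,295) to (189.6,302). Cover top corners are (270,220.5), (327.5,205), (340,249) and (282,265). The scraper tip is (398,268), handle front (405,294.7) and handle end (415,332).

```bash
python3 - <<'E'
from h import *
C=[ray("top",*p,85) for p in [(270,220.5),(327.5,205),(340,249),(282,265)]]
print("ctrl",C,sum(C)/4)
for i in range(4): d=C[(i+1)%4]-C[i]; print(np.linalg.norm(d), np.degrees(np.arctan2(d[1],d[0])))
S=[ray("top",398,268,11),ray("top",405,294.7,20),ray("top",415,332.2,20)]
print("scr",S); 
for a,b in((2,1),(2,0),(1,0)): d=S[a]-S[b]; d=-d; print(np.linalg.norm(d),np.degrees(np.arctan2(d[1],d[0])))
a,b=ray("top",187.4,295,32),ray("top",189.6,302,32); print("knob",ray("top",194,304.5,3),a,b,np.degrees(np.arctan2(*(a-b)[[1,0]])))
# nose tip 187,295 top z32
print("side line",ray("side",323,379,32),ray("side",334,379,32),ray("side",339.5,395,3))
print("vase", ray("top",431,233,0),"glue",ray("top",405,227,0),"pen",ray("top",281,175,0),"box",ray("top",205,225,60),"ribbon",ray("top",457,288,10),ray("top",461,316,0),ray("top",333,335,0))
E
```

```text
ctrl [array([655.4,  73.6,  85. ]), array([695.7, -68.8,  85. ]), array([584.8, -99.8,  85. ]), array([544.6,  41.7,  85. ])] [620.125 -13.325  85.   ]
147.99273630823913 -74.19818891515322
115.1512483649223 -164.3826689161554
147.0995921136425 105.85979203594141
115.3006938400632 16.06143437126048
scr [array([ 547.1, -253.7,   11. ]), array([ 477.5, -268.5,   20. ]), array([ 383.5, -291.4,   20. ])]
96.74921188309494 13.691524962948382
168.12867096364025 12.976711062038616
71.72307857307858 12.00477555772112
knob [450.8 273.5   3. ] [473.6 283.4  32. ] [456.1 277.   32. ] 20.08818807214759
side line [474.5 284.2  32. ] [458.5 278.8  32. ] [448.5 280.    3. ]
vase [ 642.3 -345.6    0. ] glue [ 658.2 -276.8    0. ] pen [800.3  56.2   0. ] box [648.3 240.2  60. ] ribbon [ 496.  -405.4   10. ] [ 424.6 -415.6    0. ] [375.1 -85.1   0. ]
```

Controller centre is about (620,-13) with yaw 15.7°. Scraper grip is about (453,-275) with yaw 13°. The knob is about (449.5,274) with its nose at 19.5°.

```bash
python3 -m jog '[[33,25,-14,0,0,-0.04],[66,49,-28,0,0,-0.08],[99,74,-42,0,0,-0.12],[132,98,-56,0,0,-0.16],[165,123,-70,0,0,-0.2],[198,148,-84,0,0,-0.236],[230,172.6,-97.5,0,0,-0.236],[230,172.6,-97.5,0,0,-0.236]]' 0.6 60
```

```text
clock: 0.9
tool_pos: [454.7, -271.1, 97.4]
tool_rot: [0.993, 0.116, -0.001, -0.002]
wrist_force: [-0.1, 0.6, -0.7]
gripper_width: 51.5
gripper_force: 0.0
```

```bash
python3 -m jog '[[0,0,-20,0,0,0],[0,0,-45,0,0,0],[0,0,-65,0,0,0],[0,0,-80,0,0,0],[0,0,-90,0,0,0],[0,0,-96,0,0,0],[0,0,-96,0,0,0]]' && python3 -m jog '[[0,0,0,0,0,0],[0,0,0,0,0,0],[0,0,0,0,0,0],[0,0,0,0,0,0],[0,0,0,0,0,0],[0,0,0,0,0,0]]' 0 60
```

```text
clock: 1.6
tool_pos: [452.1, -275.0, 3.5]
tool_rot: [0.994, 0.112, -0.001, -0.0]
wrist_force: [-0.1, 0.5, 0.2]
gripper_width: 51.1
gripper_force: 0.0
clock: 2.2
tool_pos: [452.8, -275.0, 4.1]
tool_rot: [0.994, 0.113, 0.0, 0.0]
wrist_force: [1.5, -0.7, -0.3]
gripper_width: 0.1
gripper_force: 0.0
```

```bash
python3 - <<'E'
from h import *
t=arm.get_image("top")[:,:,::-1].copy(); s=arm.get_image("side")[:,:,::-1].copy()
cv2.imwrite("pics/m2.png",np.hstack([crop(t,370,250,70,100,5)[:500],crop(s,350,180,90,100,5)[:500]]))
E
```

```text
(no output)
```

View pics/m2.png

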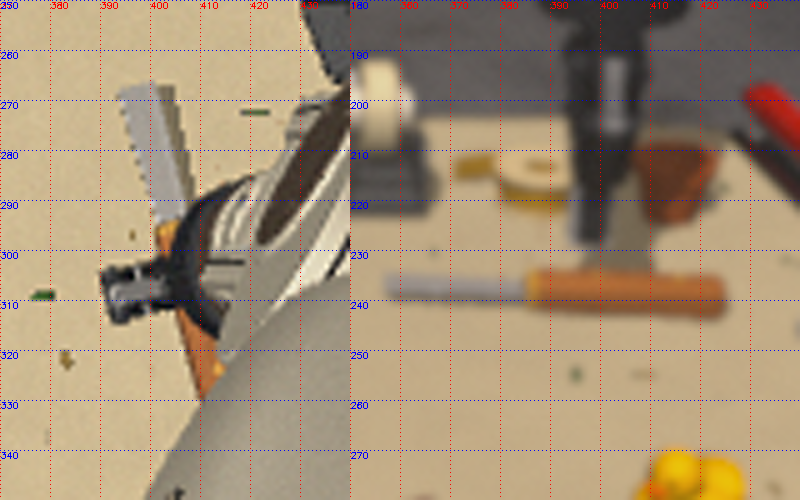

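The side view shows the fingertips ending at (397,229), behind and above the handle. I'll check how that projects.

```bash
python3 - <<'E'
from h import *
s=arm.state(); print(s["tool_pos"],s["gripper_width"],s["q"])
for p in [s["tool_pos"],[453,-275,10],[547,-253,10]]: print(proj("top",p),proj("side",p))
print(ray("side",357,237,10),ray("side",424,240,10),ray("side",397,229,4),ray("side",390,238,10))
print(ray("side",397,229,20),ray("side",397,229,30))
E
```

```text
[ 452.77630857 -275.0028565     4.04270545] 0.3727674963864231 [-5.45810906e-01  4.62344551e-01 -2.16286673e-01  8.92137075e-01
 -1.61361083e-05  2.36992899e+00]
[406.6 304.7] [395.6 239.6]
[407.  304.5] [395.7 237.5]
[397.7 268.1] [358.1 235.7]
[ 548.  -244.9   10. ] [ 382.2 -285.1   10. ] [ 459.5 -339.     4. ] [ 466.4 -267.5   10. ]
[ 455.5 -305.5   20. ] [ 453.  -284.6   30. ]
```

```bash
python3 - <<'E'
from h import *
print(proj("side",[222.5,-447,197]),proj("top",[222.5,-447,197]))
t=arm.get_image("top")[:,:,::-1].copy(); s=arm.get_image("side")[:,:,::-1].copy()
s0=cv2.imread("pics/side0.png")
cv2.imwrite("pics/m3.png",np.hstack([crop(s0,470,60,70,100,5)[:500],crop(s,350,150,90,100,5)[:500]]))
print(arm.state()["tool_pos"],arm.state()["gripper_width"])
E
```

```text
[502.6 157.5] [509.  413.2]
[ 452.7749233  -275.00307943    3.98818084] -0.08722664147258818
```

View pics/m3.png

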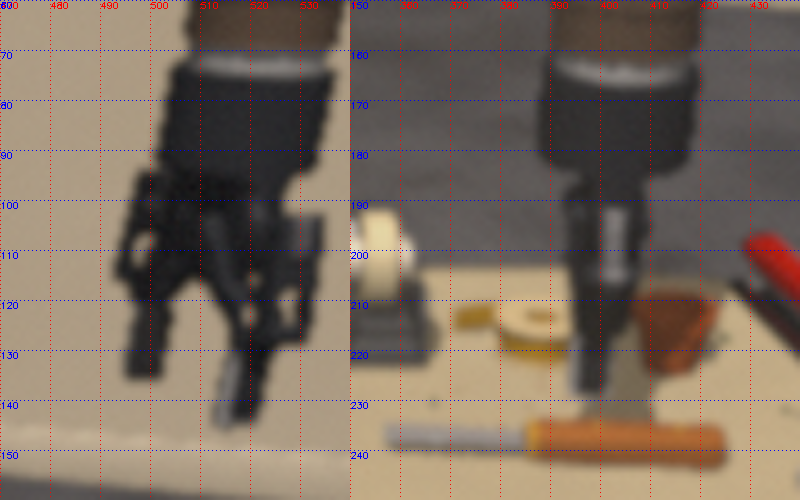

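Both frames show the real fingertips about 30–35 mm above the reported TCP, so the gripper closed above the handle. I'll reopen and descend guarded.

```bash
python3 -m jog '[[0,0,0,0,0,0],[0,0,0,0,0,0],[0,0,0,0,0,0],[0,0,-10,0,0,0],[0,0,-18,0,0,0],[0,0,-22,0,0,0],[0,0,-22,0,0,0]]' 0.45; python3 -m jog '[[0,0,-2,0,0,0],[0,0,-4,0,0,0],[0,0,-4,0,0,0]]'
```

```text
clock: 3.1
tool_pos: [451.8, -274.4, -19.3]
tool_rot: [0.994, 0.113, -0.001, -0.001]
wrist_force: [-0.2, 0.6, -0.0]
gripper_width: 38.3
gripper_force: 0.0
clock: 3.4
tool_pos: [452.7, -275.0, -22.1]
tool_rot: [0.994, 0.113, -0.0, -0.0]
wrist_force: [-0.3, 0.3, 0.1]
gripper_width: 38.3
gripper_force: 0.0
```

```bash
python3 -m jog '[[0,0,-3,0,0,0],[0,0,-3,0,0,0]]';  python3 -m jog '[[0,0,-2,0,0,0],[0,0,-2,0,0,0]]'
```

```text
clock: 3.6
tool_pos: [452.6, -274.9, -25.2]
tool_rot: [0.994, 0.113, -0.0, -0.0]
wrist_force: [-0.4, 0.2, 0.7]
gripper_width: 38.4
gripper_force: 0.0
clock: 3.8
tool_pos: [452.6, -274.9, -27.2]
tool_rot: [0.994, 0.113, -0.0, -0.0]
wrist_force: [0.4, -0.7, 1.2]
gripper_width: 38.5
gripper_force: 0.0
```

```bash
python3 - <<'E'
from h import *
s=arm.get_image("side")[:,:,::-1].copy()
cv2.imwrite("pics/m4.png",crop(s,350,170,100,80,6))
print(arm.state()["tool_pos"],arm.state()["wrist_force"])
E
```

```text
[ 452.6726159  -274.96694273  -27.11361185] [ 0.07201354 -0.29900657 -0.01145276]
```

View pics/m4.png

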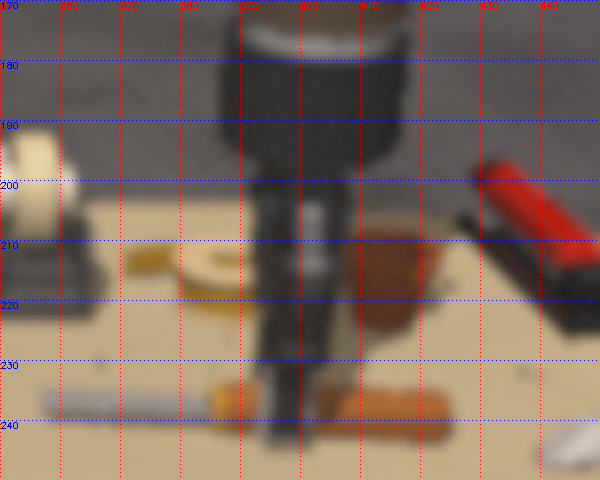

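The near finger now straddles the handle, with its tip at (398,244) near table level. Closing.

```bash
python3 -m jog '[[0,0,0,0,0,0],[0,0,0,0,0,0],[0,0,0,0,0,0],[0,0,0,0,0,0],[0,0,0,0,0,0]]' 0 80; python3 -c "
from h import *
print([proj('side',[447,-252,z]) for z in (0,5,10)])"
```

```text
clock: 4.35
tool_pos: [453.2, -275.3, -26.6]
tool_rot: [0.994, 0.113, 0.0, 0.0]
wrist_force: [0.2, 1.0, 4.1]
gripper_width: 19.4
gripper_force: 80.1
[array([396.2, 245.3]), array([396.4, 243.5]), array([396.6, 241.8])]
```

```bash
python3 -c "
from h import *
print([proj('side',[375,-88,z]) for z in (0,20,30,40,50)])"; python3 -m jog '[[0,0,20,0,0,0],[0,0,50,0,0,0.02],[0,25,80,0,0,0.047],[0,60,90,0,0,0.047],[-5,100,90,0,0,0.047],[-8,130,90,0,0,0.047],[-8,150,90,0,0,0.047],[-8,150,90,0,0,0.047]]'
```

```text
[array([416.7, 283.4]), array([417.8, 275.7]), array([418.3, 271.7]), array([418.8, 267.7]), array([419.3, 263.7])]
clock: 5.15
tool_pos: [443.8, -122.6, 62.6]
tool_rot: [0.99, 0.138, -0.001, -0.001]
wrist_force: [-0.5, -0.4, -0.5]
gripper_width: 19.6
gripper_force: 79.6
```

```bash
python3 -m jog '[[0,20,0,0,0,0],[0,45,0,0,0,0],[0,65,0,0,0,0],[0,65,-10,0,0,0],[0,65,-25,0,0,0],[0,65,-36,0,0,0],[0,65,-40,0,0,0],[0,65,-40,0,0,0]]'; python3 - <<'E'
from h import *
t=arm.get_image("top")[:,:,::-1].copy(); s=arm.get_image("side")[:,:,::-1].copy()
a=crop(t,265,195,90,120,5); b=crop(s,255,220,90,120,5)[:, :350]
cv2.imwrite("pics/m5.png",np.hstack([a,crop(s,270,225,70,120,5)])[:600])
E
```

```text
clock: 5.95
tool_pos: [443.9, -60.6, 22.0]
tool_rot: [0.991, 0.135, -0.001, -0.0]
wrist_force: [-0.4, -1.5, 0.5]
gripper_width: 19.6
gripper_force: 79.6
```

View pics/m5.png

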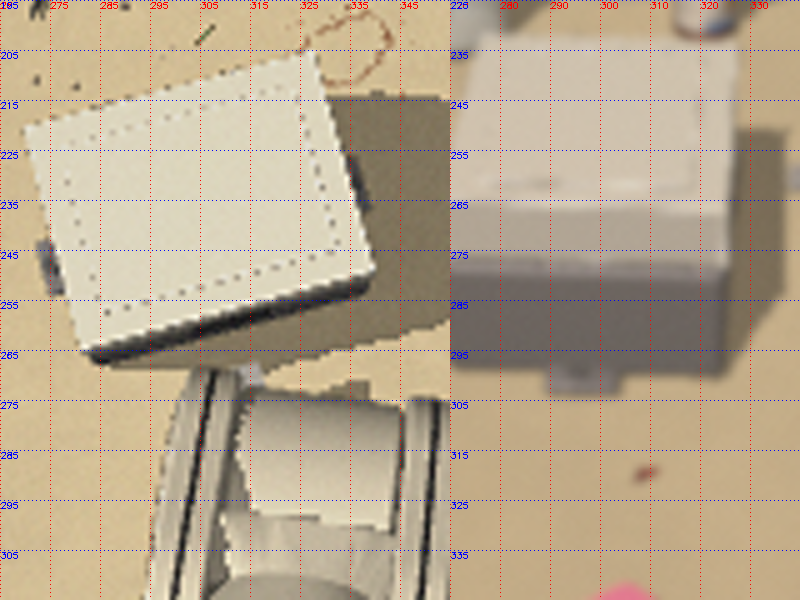

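```bash
python3 - <<'E'
from h import *
print("tip exp",proj("top",[538,-34,59]),proj("side",[538,-34,59]),"slot",proj("top",[564.2,-28.7,60]),proj("side",[564.2,-28.7,60]))
print("right corner exp",proj("top",[541,-43.7,59]))
print(ray("top",317.4,270,60))
s=arm.get_image("side")[:,:,::-1].copy()
cv2.imwrite("pics/m6.png",crop(s,300,210,100,75,8))
E
```

```text
tip exp [313.2 269. ] [339.4 259.5] slot [311.2 258.5] [326.9 258.2]
right corner exp [317.1 267.9]
[535.5 -44.5  60. ]
```

View pics/m6.png

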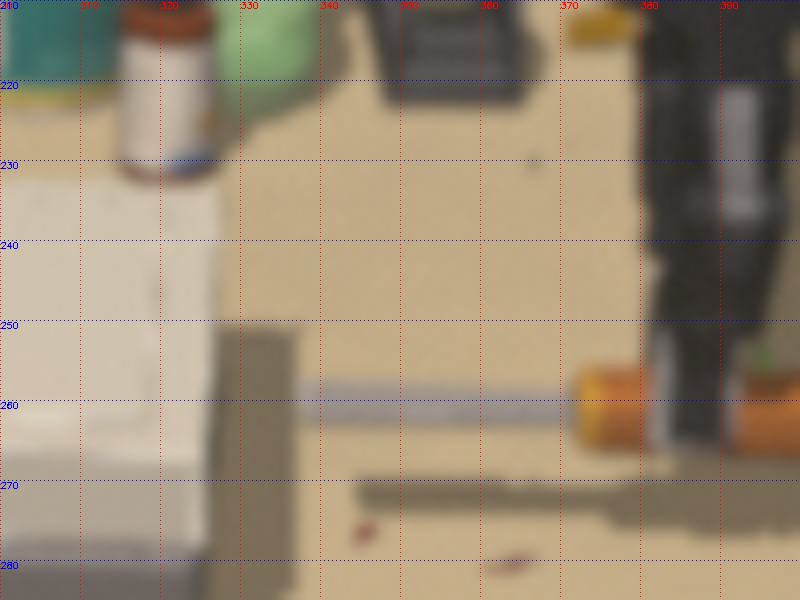

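The blade tip is at (338,260) in the side view, level and on the expected line. Inserting now.

```bash
python3 -m jog '[[0,0,1,0,0,0],[8,1,1,0,0,0],[16,3,1,0,0,0],[24,5,1,0,0,0],[32,7.5,1,0,0,0],[32,7.5,1,0,0,0]]'; python3 -m jog '[[7,2,0,0,0,0],[14,4,0,0,0,0],[20,6,0,0,0,0],[24,7,0,0,0,0],[24,7,0,0,0,0]]'
```

```text
clock: 6.7
tool_pos: [478.6, -52.2, 24.1]
tool_rot: [0.991, 0.136, 0.001, 0.0]
wrist_force: [0.5, 0.6, -0.8]
gripper_width: 20.0
gripper_force: 79.6
clock: 7.2
tool_pos: [501.5, -45.4, 24.0]
tool_rot: [0.991, 0.136, 0.0, 0.0]
wrist_force: [0.1, -0.3, 0.3]
gripper_width: 20.0
gripper_force: 79.6
```

```bash
python3 -m jog '[[0,0,3,0,0,0],[0,0,6,0,0,0],[0,0,9,0,0,0],[0,0,12,0,0,0],[0,0,15,0,0,0],[0,0,17,0,0,0],[0,0,17,0,0,0],[0,0,17,0,0,0]]'; python3 - <<'E'
from h import *
arm.get_image("side")
cv2.imwrite("pics/s7.png",arm.get_image("side")[:,:,::-1])
s=cv2.imread("pics/side0.png"); n=cv2.imread("pics/s7.png"); print(n[245:262,275:325].mean((0,1)),s[245:262,275:325].mean((0,1)))
E
```

```text
clock: 8.0
tool_pos: [500.8, -45.5, 41.1]
tool_rot: [0.991, 0.136, 0.0, 0.0]
wrist_force: [-0.3, -0.1, -0.7]
gripper_width: 20.0
gripper_force: 79.5
[113.48941176 124.85764706 133.18352941] [172.49058824 192.05058824 205.28235294]
```

```bash
python3 -m jog '[[-15,-4,0,0,0,0],[-40,-11,5,0,0,0],[-60,-25,10,0,0,0],[-60,-60,10,0,0,-0.02],[-60,-105,5,0,0,-0.047],[-58,-150,0,0,0,-0.047],[-54,-195,-10,0,0,-0.047],[-48,-229.5,-25,0,0,-0.047]]'; python3 -m jog '[[0,0,-15,0,0,0],[0,0,-28,0,0,0],[0,0,-36,0,0,0],[0,0,-40,0,0,0],[0,0,-42,0,0,0],[0,0,-42.5,0,0,0],[0,0,-42.5,0,0,0]]'
```

```text
clock: 8.9
tool_pos: [453.4, -278.1, 16.4]
tool_rot: [0.994, 0.112, 0.001, 0.001]
wrist_force: [0.7, 0.3, 0.2]
gripper_width: 19.9
gripper_force: 79.6
clock: 9.6
tool_pos: [453.3, -275.0, -25.9]
tool_rot: [0.994, 0.113, 0.0, 0.0]
wrist_force: [0.1, -0.7, 0.2]
gripper_width: 19.9
gripper_force: 79.5
```

```bash
python3 -m jog '[[0,0,-0.5,0,0,0],[0,0,-0.5,0,0,0],[0,0,-0.5,0,0,0],[0,0,0,0,0,0],[0,0,20,0,0,0],[0,0,50,0,0,0],[0,0,90,0,0,0],[0,0,125,0,0,0]]' 0.45; python3 -m jog '[[0,45,0,0,0,0],[0,90,0,0,0,0.03],[0,140,0,0,0,0.06],[0,190,0,0,0,0.09],[0,240,0,0,0,0.1],[0,290,0,0,0,0.11],[0,340,0,0,0,0.11],[0,390,0,0,0,0.11]]';python3 - <<'E'
from h import *
t=arm.get_image("top")[:,:,::-1].copy(); s=arm.get_image("side")[:,:,::-1].copy()
cv2.imwrite("pics/t8.png",t);cv2.imwrite("pics/s8.png",s)
a=crop(t,255,185,100,85,4); b=crop(t,375,255,60,85,4);c=crop(s,260,220,80,85,4)
u=np.zeros((240,800,3),np.uint8)
m=np.hstack([a,b]); 
P=proj("top",[625,-11,78]).astype(int); print(P)
k=crop(t,P[0]-20,P[1]-15,40,30,8); u[:,:320]=k
P=proj("side",[625,-11,78]).astype(int); print(P)
k=crop(s,P[0]-20,P[1]-15,40,30,8);u[:,330:650]=k
M=np.zeros((340,800,3),np.uint8);M[:,:640]=m
cv2.imwrite("pics/m8.png",np.vstack([M,u]))
E
```

```text
clock: 10.4
tool_pos: [452.7, -275.0, 100.1]
tool_rot: [0.994, 0.113, 0.0, 0.0]
wrist_force: [1.5, -0.5, 0.0]
gripper_width: 38.6
gripper_force: 0.0
clock: 11.2
tool_pos: [452.6, 116.9, 98.9]
tool_rot: [0.986, 0.167, 0.0, 0.0]
wrist_force: [2.1, 0.7, 0.7]
gripper_width: 38.4
gripper_force: 0.0
[304 233]
[297 250]
```

View pics/m8.png

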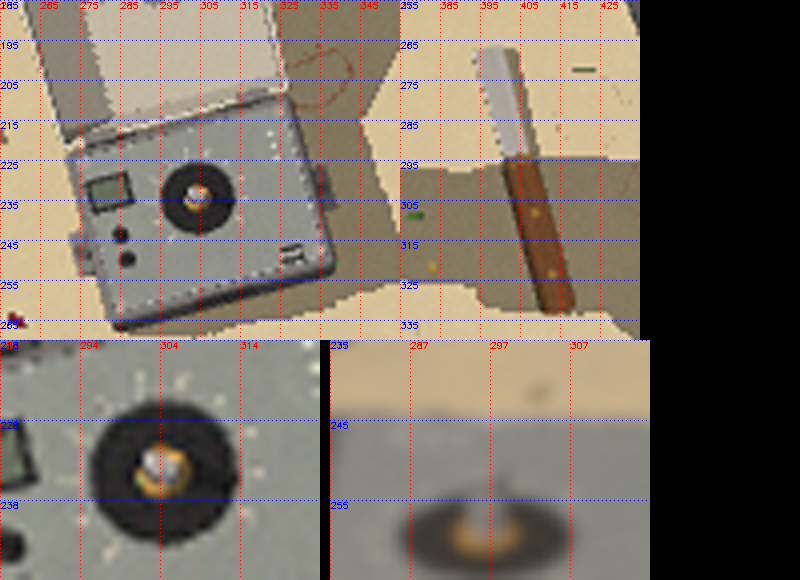

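Cover is fully open and the scraper lies flat at its old place. The spindle tip is at top (304,233.4). Next I'll find which way the flat faces.

```bash
python3 - <<'E'
from h import *
A=np.mean([arm.get_image("top").astype(float) for _ in range(8)],0); B=np.mean([arm.get_image("side").astype(float) for _ in range(4)],0)
np.save("A.npy",A);np.save("B.npy",B)
# dial disc ellipse
g=A.sum(2); sub=g[218:250,288:320]; m=(sub<200).astype(np.uint8)
cs,_=cv2.findContours(m,0,1); c=max(cs,key=cv2.contourArea); e=cv2.fitEllipse(c); print("disc",np.array(e[0])+[288,218],e[1])
print("pred disc/tip",proj("top",[625.8,-11.4,56]),proj("top",[625.8,-11.4,78]),ray("top",e[0][0]+288,e[0][1]+218,56))
for ch in (0,2): print("RGB"[ch]); print(A[226:242,296:313,ch].astype(int))
print("side R,B");print(B[246:264,288:308,0].astype(int));print(B[246:264,288:308,2].astype(int))
E
```

```text
disc [304.09998322 234.17629623] (16.545581817626953, 17.062774658203125)
pred disc/tip [304.6 234.6] [304.3 232.9] [626.8 -10.2  56. ]
R
[[132 168 148 151 106  67  49  48  48  47  57  58  80 124 149 155 144]
 [143 152 106  69  50  39  39  42  39  40  38  36  40  54 100 149 146]
 [148 105  51  37  38  42  41  43  40  43  39  42  40  39  46  98 148]
 [128  55  39  41  43  43  42  42  41  39  43  39  42  41  36  45  98]
 [ 81  42  39  41  45  40  37  37  38  36  37  41  41  39  43  34  90]
 [ 50  39  41  42  41  38  54 127 126  83  35  36  40  39  43  38  46]
 [ 40  40  40  42  39  34 182 167 169 219 181  49  38  44  41  39  34]
 [ 38  43  42  40  39  31 192 171 168 173 136  79  31  31  43  40  39]
 [ 40  41  42  40  36 140 108 167 138 156  87  86  35  29  33  30  38]
 [ 40  40  42  41  36 155 162  91 122  86  97  67  32  30  30  28  27]
 [ 44  44  45  44  39  65 195 186 156 101  96  39  32  29  27  29  25]
 [ 43  42  42  43  43  36  83 110 107  65  52  41  40  43  41  39  34]
 [ 49  39  42  43  44  40  40  50  52  41  42  41  44  44  41  38  57]
 [ 90  40  43  43  42  46  42  42  41  
[... 3684 characters left out ...]
 107 120
  129 130]
 [ 91  78  66  59  58  74 102 117 118 110  94  71  55  54  62  71  83 101
  117 125]
 [ 66  57  54  52  55  74 102 116 115 109  94  71  54  50  52  54  61  78
   99 117]
 [ 53  52  51  52  56  74  99 112 112 106  91  70  56  51  51  51  52  61
   82 105]
 [ 51  52  52  52  55  69  88 100 100  95  84  66  55  51  52  51  52  54
   73 100]
 [ 52  52  52  53  54  60  72  80  81  78  69  59  53  51  52  51  52  57
   77 103]
 [ 56  53  52  52  52  53  56  60  62  60  56  53  52  51  51  53  57  69
   91 111]
 [ 71  61  56  53  53  52  53  53  52  52  52  51  53  54  57  64  76  90
  108 120]
 [ 95  83  73  68  65  61  57  56  55  57  57  60  64  70  78  86 101 113
  122 126]]
```

```bash
cat > fit.py <<'E'
from h import *
from scipy.optimize import nelder if False else minimize
E
cat > fit.py <<'E'
from h import *
from scipy.optimize import minimize
A=np.load("A.npy"); u0,v0,w=298,228,13; S=8
P=A[v0:v0+w,u0:u0+w]; sat=(P[...,0]-P[...,2]); obs=np.dstack([sat/(P[...,0]+P[...,2])*300,P[...,2]])
def D(th,r):
    a=np.linspace(0,2*np.pi,90); x=r*np.cos(a); x=np.minimum(x,2.); y=r*np.sin(a)
    c,s=np.cos(th),np.sin(th); return c*x-s*y,s*x+c*y
def poly(X,Y,z,ox,oy):
    q=np.array([proj2([625.8+x+ox,-11.4+y+oy,z]) for x,y in zip(X,Y)])
    return np.round(((q-[u0,v0]+.5)*S-.5)*16).astype(np.int32)
f,cx,cy,E=cam("top")
def proj2(p): q=E[:3,:3].T@(np.array(p)-E[:3,3]); return q[:2]/q[2]*f+[cx,cy]
def model(p,th):
    ox,oy,rb,zb=p; b=np.zeros((w*S,w*S),np.uint8); a=np.linspace(0,2*np.pi,60)
    cv2.fillPoly(b,[poly(rb*np.cos(a),rb*np.sin(a),zb,ox,oy)],1,shift=4)
    X,Y=D(th,6); st=np.zeros_like(b)
    for z in (60,64,68,72,76): cv2.fillPoly(st,[poly(X,Y,z,ox,oy)],1,shift=4)
    tp=np.zeros_like(b); X,Y=D(th,5.2); cv2.fillPoly(tp,[poly(X,Y,78,ox,oy)],1,shift=4)
    st|=tp; b[st>0]=0; side=st*(1-tp)
    R=lambda m:m.reshape(w,S,w,S).mean((1,3)); return R(b*1.),R(side*1.),R(tp*1.)
def cost(p,th):
    M=model(p,th); G=np.stack([m.ravel() for m in M]+[np.ones(w*w)],1); c=0
    for k in range(2):
        o=obs[...,k].ravel(); x,r,*_=np.linalg.lstsq(G,o,rcond=None); c+=((G@x-o)**2).mean()
    return c+2*max(0,p[3]-64)**2+2*(p[0]**2+p[1]**2)
res=[]
for d in range(-180,180,20):
    r=minimize(cost,[0.5,0.8,8,57],args=(np.radians(d),),method="Nelder-Mead",options=dict(maxiter=90,initial_simplex=None)); res.append((r.fun,d,r.x.round(2)))
for x in sorted(res,key=lambda x:x[0])[:8]: print(x)
E
time python3 fit.py
```

```text
(np.float64(303.8491336062354), -20, array([ 0.5 ,  0.87,  8.31, 60.69]))
(np.float64(365.3584793763348), -40, array([ 0.5 ,  0.82,  8.62, 60.29]))
(np.float64(403.54472807250045), 0, array([ 0.49,  0.85,  8.55, 59.19]))
(np.float64(458.5928299395948), -60, array([ 0.49,  0.79,  8.69, 58.39]))
(np.float64(508.04807339757144), 160, array([-0.1 ,  1.82,  8.87, 63.4 ]))
(np.float64(564.5268400060078), 20, array([ 0.44,  0.94,  8.65, 59.31]))
(np.float64(580.899680943996), -80, array([ 0.52,  0.79,  8.55, 57.53]))
(np.float64(627.494882002723), -180, array([ 0.43,  0.82,  8.83, 57.73]))
real	0m39.508s
user	0m37.526s
sys	0m0.354s
```

Flat heads about -22° in the world, with the axis near (626.4,-10.6). Now I'll fit the knob pose the same way from the first top picture.

```bash
cat > kfit.py <<'E'
from h import *
from scipy.optimize import minimize
f,cx,cy,E=cam("top"); u0,v0,w,S=180,288,28,6
I=cv2.imread("pics/top0.png").astype(float)[v0:v0+w,u0:u0+w].sum(2)
obs=np.clip((330-I)/(330-120),0,1); print(np.percentile(I,[5,20,50,80]))
def pj(X,Y,z):
    q=(np.stack([X,Y,np.full_like(X,z)],1)-E[:3,3])@E[:3,:3]; q=q[:,:2]/q[:,2:]*f+[cx,cy]; return np.round(((q-[u0,v0]+.5)*S-.5)*16).astype(np.int32)
a=np.linspace(0,2*np.pi,60)
def model(p):
    x,y,t=p; c,s=np.cos(t),np.sin(t); m=np.zeros((w*S,w*S),np.uint8)
    for z in (0,3,6): cv2.fillPoly(m,[pj(x+20*np.cos(a),y+20*np.sin(a),z)],1,shift=4)
    b=np.array([[-14,-9.5],[10,-9.5],[27,-2],[27,2],[10,9.5],[-14,9.5]]); X=x+c*b[:,0]-s*b[:,1]; Y=y+s*b[:,0]+c*b[:,1]
    for z in (6,12,18,25,32): cv2.fillPoly(m,[pj(X,Y,z)],1,shift=4)
    return m.reshape(w,S,w,S).mean((1,3))
line=np.ones((w,w)); line[5:16,5:12]=1
best=min((minimize(lambda p:((model(p)-obs)**2).sum(),[450,274,t],method="Nelder-Mead",options=dict(initial_simplex=[[450,274,t],[454,274,t],[450,278,t],[450,274,t+.2]])) for t in (0.2,.35,.5)),key=lambda r:r.fun)
print(best.x,np.degrees(best.x[2]),best.fun)
E
python3 kfit.py
```

```text
[ 65.15 149.   526.   543.  ]
[4.51435543e+02 2.75125080e+02 3.94695118e-01] 22.61436447201316 15.512010582010582
```

```bash
python3 -m jog '[[0,45,0,0,0,0.02],[-2,90,0,0,0,0.02],[-3.8,135,0,0,0,0.02],[-3.8,159,-15,0,0,0.02],[-3.8,159,-45,0,0,0.02],[-3.8,159,-65,0,0,0.02],[-3.8,159,-65,0,0,0.02]]' 0.45; python3 -m jog '[[0,0,-12,0,0,0],[0,0,-24,0,0,0],[0,0,-36,0,0,0],[0,0,-45,0,0,0],[0,0,-51,0,0,0],[0,0,-51,0,0,0]]'
```

```text
clock: 12.6
tool_pos: [467.9, 225.2, 30.9]
tool_rot: [0.977, 0.211, -0.008, -0.018]
wrist_force: [-0.2, 0.2, 0.2]
gripper_width: 38.4
gripper_force: 0.0
clock: 13.2
tool_pos: [469.6, 226.4, -17.7]
tool_rot: [0.977, 0.211, -0.005, -0.018]
wrist_force: [-0.2, -0.5, 0.1]
gripper_width: 38.4
gripper_force: 0.0
```

```bash
python3 - <<'E'
from h import *
s=arm.state(); print(s["q"].round(3),s["tool_pos"],s["clock"])
cv2.imwrite("pics/t9.png",arm.get_image("top")[:,:,::-1])
E
```

```text
[ 0.425  0.48  -0.259  0.835  0.038  3.141] [469.55308329 226.36137072 -17.67803609] 13.2
```

Joint 6 hit its limit, so I'll use the half-turned grasp (q6≈0.2). Raise first, then turn.

```bash
python3 -m jog '[[0,0,30,0,0,0],[0,0,70,0,0,0],[0,0,80,0,0,0.14],[0,0,80,0,0,0.28],[0,0,80,0,0,0.42],[0,0,80,0,0,0.56],[0,0,80,0,0,0.7],[0,0,80,0,0,0.84]]'; python3 -m jog '[[0,0,0,0,0,0.14],[0,0,0,0,0,0.28],[0,0,0,0,0,0.42],[0,0,0,0,0,0.56],[0,0,0,0,0,0.7],[0,0,0,0,0,0.84],[0,0,0,0,0,0.98],[0,0,0,0,0,1.12]]'; python3 -m jog '[[0,0,0,0,0,0.14],[0,0,0,0,0,0.28],[0,0,0,0,0,0.42],[0,0,0,0,0,0.56],[0,0,0,0,0,0.7],[0,0,0,0,0,0.84],[0,0,0,0,0,0.98],[0,0,0,0,0,1.12]]'; python3 -c "
from h import *
from scipy.spatial.transform import Rotation as R
s=arm.state();x=R.from_quat(s['tool_rot']).as_matrix();print(s['q'].round(3),np.arctan2(x[1,0],x[0,0]),x[:,2])"
```

```text
clock: 14.05
tool_pos: [470.7, 226.9, 64.0]
tool_rot: [0.805, 0.594, -0.011, -0.015]
wrist_force: [-0.2, -0.2, -0.1]
gripper_width: 38.2
gripper_force: 0.0
clock: 14.85
tool_pos: [470.7, 227.0, 64.0]
tool_rot: [0.366, 0.93, -0.017, -0.006]
wrist_force: [0.7, 0.4, 0.3]
gripper_width: 38.4
gripper_force: 0.0
clock: 15.65
tool_pos: [470.7, 227.0, 64.0]
tool_rot: [-0.184, 0.983, -0.018, 0.005]
wrist_force: [-0.4, 0.3, 0.0]
gripper_width: 38.4
gripper_force: 0.0
[ 0.474  0.382 -0.162  1.027 -0.038  0.104] -2.771723138146812 [ 0.01633166 -0.03435542 -0.99927623]
```

```bash
python3 -m jog '[[-10,23,0,0.034,0.016,-0.012],[-21.8,47,0,0.034,0.016,-0.012],[-21.8,47,-25,0.034,0.016,-0.012],[-21.8,47,-25,0.034,0.016,-0.012],[-21.8,47,-25,0.034,0.016,-0.012]]'; python3 -c "
from h import *
from scipy.spatial.transform import Rotation as R
s=arm.state();x=R.from_quat(s['tool_rot']).as_matrix();print(s['tool_pos'],np.arctan2(x[1,0],x[0,0])+np.pi,x[:,2])
t=cv2.imread('pics/t9.png');t0=cv2.imread('pics/top0.png');cv2.imwrite('pics/s9.png',arm.get_image('side')[:,:,::-1])
s0=cv2.imread('pics/side0.png').astype(int);s1=cv2.imread('pics/s9.png').astype(int);print(abs(s1-s0)[372:402,318:356].sum(2).mean(),abs(s1-s0)[385:402,318:356].sum(2).max())"
```

```text
clock: 16.15
tool_pos: [448.1, 273.4, 38.4]
tool_rot: [-0.175, 0.985, -0.001, -0.001]
wrist_force: [0.1, 1.4, 0.6]
gripper_width: 38.2
gripper_force: 0.0
[448.06984409 273.44088892  38.42063698] 0.3520832496519728 [-0.0022105  -0.00183847 -0.99999587]
15.375438596491229 31
```

The knob hasn't moved. Descend and grip it.

```bash
python3 -m jog '[[0.5,0.5,-15,0,0,0],[0.5,0.5,-30,0,0,0],[0.5,0.5,-42,0,0,0],[0.5,0.5,-50,0,0,0],[0.5,0.5,-56.5,0,0,0],[0.5,0.5,-56.5,0,0,0]]';python3 -m jog '[[0,0,0,0,0,0],[0,0,0,0,0,0],[0,0,0,0,0,0],[0,0,0,0,0,0],[0,0,0,0,0,0]]' 0 40
```

```text
clock: 16.8
tool_pos: [448.5, 273.8, -18.9]
tool_rot: [-0.175, 0.985, -0.001, -0.001]
wrist_force: [-0.1, 0.7, -0.3]
gripper_width: 38.4
gripper_force: 0.0
clock: 17.3
tool_pos: [449.4, 274.5, -17.7]
tool_rot: [-0.175, 0.985, -0.0, -0.0]
wrist_force: [0.0, -0.3, 3.6]
gripper_width: 18.1
gripper_force: 39.9
```

```bash
python3 -m jog '[[0,0,15,0,0,0],[0,0,50,0,0,0],[0,-20,85,0,0,-0.05],[0,-60,105,0,0,-0.15],[0,-105,110,0,0,-0.25],[0,-150,110,0,0,-0.35],[0,-195,110,0,0,-0.45],[10,-235,110,0,0,-0.55]]' 0 80; python3 -m jog '[[30,-20,0,0,0,-0.06],[65,-35,0,0,0,-0.12],[100,-45,0,0,0,-0.193],[135,-49.5,0,0,0,-0.193],[160,-49.5,0,0,0,-0.193],[165.6,-49.5,0,0,0,-0.193],[165.6,-49.5,0,0,0,-0.193]]'; python3 - <<'E'
from h import *
from scipy.spatial.transform import Rotation as R
s=arm.state();x=R.from_quat(s['tool_rot']).as_matrix();print(s['tool_pos'],np.arctan2(x[1,0],x[0,0])+np.pi,x[:,2],s["q"].round(2))
B=arm.get_image("side")[:,:,::-1].copy(); cv2.imwrite("pics/s10.png",B)
print("axis pred tip",proj("side",[626.4,-10.6,78]),"knob bottom ctr",proj("side",[626.4,-10.6,92]))
cv2.imwrite("pics/m10.png",crop(B,250,200,100,75,8))
E
```

```text
clock: 18.1
tool_pos: [457.2, 37.4, 91.7]
tool_rot: [0.101, 0.995, -0.0, -0.002]
wrist_force: [0.8, -0.3, -0.8]
gripper_width: 16.6
gripper_force: 80.5
clock: 18.8
tool_pos: [624.2, -10.3, 90.7]
tool_rot: [0.194, 0.981, -0.0, -0.002]
wrist_force: [0.3, 0.6, -0.7]
gripper_width: 17.2
gripper_force: 80.5
[624.2215652  -10.28093736  90.72579876] 5.892241047536297 [-3.64533281e-03  9.04275145e-05 -9.99993352e-01] [-0.02  0.55  0.18  1.21  0.    0.37]
axis pred tip [296.5 250.1] knob bottom ctr [296.4 244.2]
```

View pics/m10.png

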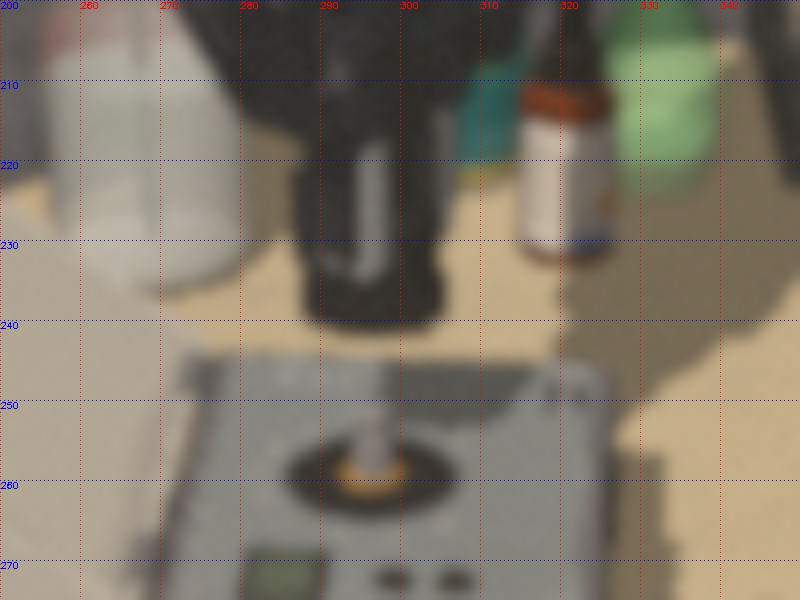

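In the side view the held knob's skirt is at u 288–305, centred over the spindle at u≈296.5. Descend guarded.

```bash
python3 -m jog '[[0,0,-12,0,0,0],[0,0,-20,0,0,0],[0,0,-26,0,0,0],[0,0,-28,0,0,0],[0,0,-28,0,0,0],[0,0,-28,0,0,0]]'; python3 -m jog '[[0,0,-1,0,0,0],[0,0,-2,0,0,0],[0,0,-3,0,0,0],[0,0,-3,0,0,0]]';python3 -m jog '[[0,0,-1,0,0,0],[0,0,-2,0,0,0],[0,0,-2,0,0,0]]'
```

```text
clock: 19.45
tool_pos: [624.7, -10.3, 64.0]
tool_rot: [0.194, 0.981, -0.0, -0.001]
wrist_force: [0.9, 0.4, -0.3]
gripper_width: 16.7
gripper_force: 80.5
clock: 19.85
tool_pos: [624.4, -10.3, 60.6]
tool_rot: [0.194, 0.981, -0.0, -0.001]
wrist_force: [-0.1, -0.4, -0.2]
gripper_width: 17.0
gripper_force: 80.5
clock: 20.15
tool_pos: [624.6, -10.2, 58.7]
tool_rot: [0.194, 0.981, -0.0, -0.001]
wrist_force: [-0.6, 0.3, 0.8]
gripper_width: 16.6
gripper_force: 80.5
```

```bash
for i in 1 2; do python3 -m jog '[[0,0,-1,0,0,0],[0,0,-2,0,0,0],[0,0,-2,0,0,0]]' | sed -n '2p;4p'; done
```

```text
tool_pos: [624.7, -10.0, 56.7]
wrist_force: [0.1, 1.2, 0.3]
tool_pos: [624.7, -10.0, 54.7]
wrist_force: [0.9, 1.6, 1.1]
```

```bash
for i in 1 2 3 4; do python3 -m jog '[[0,0,-1,0,0,0],[0,0,-2,0,0,0],[0,0,-2,0,0,0]]' | sed -n '2p;4p'; done
```

```text
tool_pos: [624.7, -10.0, 52.7]
wrist_force: [1.8, 2.8, 0.9]
tool_pos: [624.7, -10.1, 50.7]
wrist_force: [1.8, 2.8, 1.8]
tool_pos: [624.7, -10.1, 48.7]
wrist_force: [1.1, 2.7, 1.1]
tool_pos: [624.7, -10.1, 46.7]
wrist_force: [1.4, 4.6, 1.4]
```

Inserted almost to home. Now press.

```bash
for i in 1 2 3 4; do python3 -m jog '[[0.1,0.2,-1,0,0,0],[0.1,0.2,-2,0,0,0],[0.1,0.2,-2,0,0,0]]' | sed -n '2p;4,5p'; done
```

```text
tool_pos: [624.8, -10.1, 44.9]
wrist_force: [1.5, 4.0, 4.9]
gripper_width: 17.2
tool_pos: [624.8, -10.0, 42.9]
wrist_force: [0.3, 3.7, 6.0]
gripper_width: 16.7
tool_pos: [624.8, -10.1, 41.1]
wrist_force: [-0.4, 3.2, 6.4]
gripper_width: 16.7
tool_pos: [624.9, -10.0, 40.2]
wrist_force: [-2.0, 2.8, 11.4]
gripper_width: 17.0
```

```bash
python3 -m jog '[[0,0,-0.7,0,0,0],[0,0,-0.7,0,0,0],[0,0,-0.7,0,0,0],[0,0,-0.7,0,0,0],[0,0,-0.7,0,0,0]]'; python3 -c "
from bench import arm
s=arm.state();print(s['wrist_force'],s['ft_torque'],s['clock'])"
```

```text
clock: 23.65
tool_pos: [624.9, -10.0, 40.2]
tool_rot: [0.194, 0.981, -0.001, -0.0]
wrist_force: [-2.1, 3.1, 13.7]
gripper_width: 17.4
gripper_force: 82.4
[-2.14805769  3.0658956  13.74147963] [0.67715714 0.68902478 0.05206543] 23.65
```

```bash
python3 -c "
from bench import arm
print(arm.finish_job())"
```

```text
the job is handed in; nothing more can be done
None
```

I handed the job in at about 24 s; it gave no verdict. The scraper levered the cover open and is back on the table; the knob reads as fully home and is held against the spindle's stop at about 14 N.

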